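# Dam the casting tray at its station

### The job

Push the carrier with the gel casting tray along its rail, toward the end of the rail on the robot's left, until it is fully home against the end stop. Then slide the loose steel dam bar across the worktop flush against the tray's open end facing the robot, so that it stands upright and closes the whole mouth, and leave it there; do not disturb the other things on the bench.

Things in the scene. Friction and masses are not known exactly. Their poses are not given: they have to be found in the camera images.
- rail: Fixed slide rail on the worktop, 270 mm long along its own y (+y: to the robot's left), foot 40 mm wide, steel bar 14 mm wide with top at 16 mm. A dark end stop, 34 mm wide, 33 high, stands from y = +100 to +113 mm; the other end has only a low cap, no higher than the bar. Origin: centre of its underside. x points away from the robot.
- carrier (a joint): Travel of the aluminium carrier along the rail's +y, in m. 0 = shoe centre at rail y = -70 mm; 0.140 = home in the casting station, the shoe's end against the end stop (shoe centre at rail y = +70 mm). It slides with about 3 N and stays where it is left.
- shoe (a point): Centre of the top of the carrier's shoe, the block that rides on the rail: 38 mm (x) by 60 mm (y), its solid flat ends reach from 21 to 38 mm above the worktop. A round post stands on it, 20 mm wide, top at 66 mm above the worktop. Axes as the rail's.
- tray_mouth (a point): Middle of the lower edge of the tray's open end facing the robot, 8 mm above the worktop. The clear tray moves with the carrier: 80 (x) by 90 mm (y), floor 4 mm, side walls 4 mm thick, 26 mm tall, their flat ends in this end plane at y = -43 and +43 mm. Axes as the rail's: -x points out of the mouth, y along it. A bar touching it has its centre at x = -12 mm. The platform below ends 4 mm behind.
- dam: Loose plain steel dam bar, straight: 24 mm (x) by 140 mm (y, its length) by 28 mm high, 0.25 kg, standing on the worktop in front of the rail. Origin: centre of its underside. Either long side may face the tray.
- beaker: Bystander, to be left alone: empty clear beaker, 55 mm wide, 70 tall. Origin: centre of its underside.
- dropper: Bystander, to be left alone: brown dropper bottle with black teat, 33 mm wide, 102 tall. Origin: centre of its underside.
- petri: Bystander, to be left alone: closed petri dish, 59 mm wide, 15 high. Origin: centre of its underside.
- tube: Bystander, to be left alone: capped centrifuge tube lying on its side, 119 mm long, 20 thick. Origin: centre of its underside.
- marker: Bystander, to be left alone: white marker pen with black cap, 134 mm long, 15 thick. Origin: centre of its underside.

How it is judged:
By the outcome, as a careful person would: the job done as asked, in the order asked, and still so for the second after the job is handed in, with the robot touching nothing.
It also fails if it takes over 58 s, if anything falls off the work surface, if the arm or the gripper's body presses on something with over 40 N, if the wrist force passes 120 N, or if a joint passes its speed limit or range.

### The arm

A 7-joint arm with a two-finger parallel gripper is mounted at the origin on a cart in front of the work surface, level with it; the furniture and walls round the work are solid. World frame = base frame: x ahead of the robot, y to its left, z up, the work surface at z = 0. Lengths are in m, angles in rad, forces in N, time in s.
With the tool pointing down it reaches from about 0.4 to 0.85 m from the base axis. Payload 4.5 kg.
Tool frame: the origin (TCP) lies at the very end of the fingers, on their centre line; the grasp point (between the pads) lies 19 mm behind it (r.grip_point_offset is the distance from the TCP to the grasp point, in m); y points along the fingers, x is the direction in which the jaws open and shut, and the axes are right-handed (so a half turn about y gives the same grasp; the last joint's range is limited). The gripper opens to 88 mm and grips with 3 to 60 N. Pads are 18 mm wide; open, the fingers measure 123 mm over their backs; the gripper's body (75 mm by 187 mm) begins 45 mm behind the grasp point.
Start: joints at [-1.154, 0.689, -0.195, 1.565, 0.157, 0.902, -0.215], TCP at [0.233, 0.58, 0.239] pointing down, gripper open.
Joint ranges: [-3.01, 3.01], [-0.46, 2.08], [-1.47, 1.51], [0.13, 2.56], [-1, 4.14], [0.04, 2.09], [-2.66, 2.66]. Speed limits (rad/s): [2.57, 2.57, 3.14, 3.14, 3.14, 3.14, 3.14].

### API

Orientations are given as a unit quaternion [x, y, z, w].
In Python, from plant import get_state, snapshot, camera_params, job, r gives the robot as it stands.
- The arm moves only by the tool carry_out, never from a script. Its arguments are lists of equal length, an entry for each row: "offset": the shift along the world's x, y, z in m, a list of three; "twist": the turn about the world's z in degrees. In form: {"offset": [[tx, ty, tz], ...], "twist": [twist, ...]}. A call has 1 to 8 rows; each row shifts and turns the commanded pose from where the row before left it; what a row does not reach is not made up. A row lasts 1/8 s, in which the tool goes at most 62.5 mm and 10.7 degrees, less where a joint would pass 70% of its speed; a pose out of reach is approached as far as the arm can. A call with a gripper value outside its range is refused whole. "grip" is the finger opening in m, from 0 to 0.0881, set as the call begins (left out, the last holds). The fingers move at their own pace and stop on an object; "newtons" is the grip in N (left out, the last holds). Time passes only in rows, so rows that do not move let the fingers close. It gives the time, the measured TCP pose, the force and the opening at its end, in the units of the state.
- get_state(): the state, without advancing time (a new reading comes with each control period).
- snapshot(name): name is "side" or "top"; returns the picture (420x560x3 uint8, red, green, blue); there is no depth.
- camera_params(name): a dict with "camera_matrix" (3x3 intrinsics, pixels), "eye" and "orientation" of the camera in the world. Camera axes: x right, y up, looking along -z (the intrinsics and any distortion apply to the point x, -y, -z); pixel columns grow to the right and rows downward; lengths in m; the calibration is good to about 2 mm. A picture is of the moment at which its call begins. camera_params takes no time and is no camera call.
- job.finish_job(): hands the job in, once; it reports no verdict.
The state is a dict: "clock": time; "q": joint angles; "qd": joint speeds; "joint_torque": joint torques, N m; "tool_pos": TCP position; "eef_rot": TCP orientation; "contact_force": force on the tool from outside, world axes, zero at the start; "moment": the same for the moment, N m; "opening": opening from 0.0 (shut) to 1.0 (fully open).
Only numpy, scipy, OpenCV 4.12 (cv2) and the standard library are available. Lean on these libraries where they do the work, as an engineer would, in place of code of your own. Each camera call takes 0.05 s, during which the arm holds its last target. There are 200 camera calls.

## Working session

There is one attempt and no reset: what is moved stays moved. The work goes in short steps, Python scripts to look and compute and a tool call to move; the robot and the scene stay as the last step left them, time stands still between calls to the robot, and variables do not carry over. Pictures are saved under pics/ and viewed, about 8 in all and at most 12, crops included, and the job is handed in when it is done.

Besides the shell and the picture viewer there is one more tool, called after "Request:" as a command line: name --pt "numbers of a row" for each row, then --argument value for the rest. carry_out: Moves the arm, as the interface text tells. Its arguments: {"type":"object","properties":{"offset":{"type":"array"},"twist":{"type":"array"},"grip":{"type":"number"},"newtons":{"type":"number"}},"required":["offset","twist"]}

```bash
ls; mkdir -p pics
python3 - <<'E'
from plant import get_state, snapshot, camera_params
import cv2, json
for n in ("top","side"):
    im=snapshot(n); cv2.imwrite(f"pics/{n}0.png",im[:,:,::-1])
    print(n,camera_params(n))
s=get_state(); print({k:s[k] for k in("clock","tool_pos","eef_rot","opening","contact_force")})
E
```

```text
pics
top {'camera_matrix': array([[388.49799621,   0.        , 276.92261969],
       [  0.        , 388.49799621, 209.27783799],
       [  0.        ,   0.        ,   1.        ]]), 'eye': array([0.3460659 , 0.00774023, 0.90462569]), 'orientation': array([ 0.07120624, -0.05834598, -0.7020095 ,  0.70619267])}
side {'camera_matrix': array([[532.07274231,   0.        , 284.74140101],
       [  0.        , 532.07274231, 210.22472981],
       [  0.        ,   0.        ,   1.        ]]), 'eye': array([-0.16114756, -0.84280249,  0.72449158]), 'orientation': array([ 0.46245506, -0.16142454, -0.27556506,  0.82712837])}
{'clock': 0.1, 'tool_pos': array([0.23326937, 0.57925989, 0.23801162]), 'eef_rot': array([ 0.58631419,  0.39534251, -0.39621445, -0.58562281]), 'opening': 0.9979489593627503, 'contact_force': array([-0.02266207, -0.06930154, -0.40878353])}
```

View pics/top0.png

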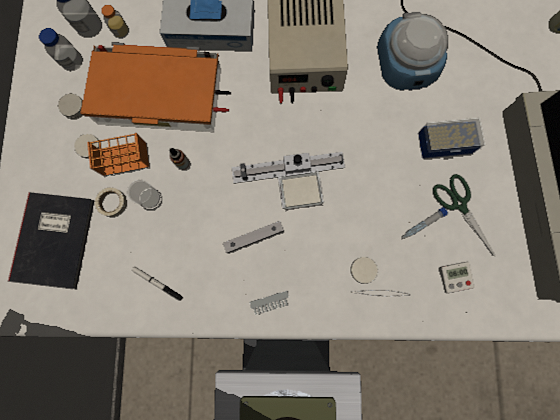

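View pics/side0.png

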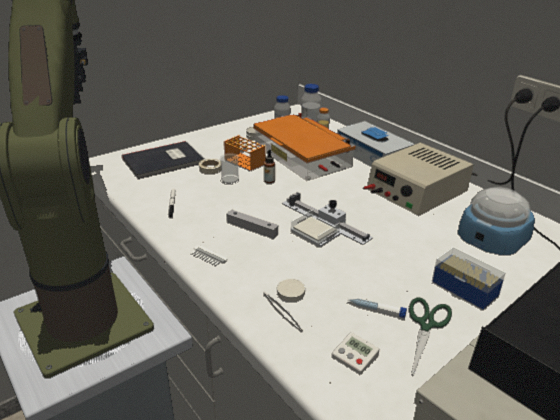

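The top view shows the rail running from (233,175) to (345,160), with the post at (297,158), the tray at (302,190) and the dam at (253,237). The beaker is at (145,194), the dropper at (179,157) and the petri dish at (364,270). The side view shows the same layout. Next I'll look at zoomed crops to measure.

```bash
cat > h.py <<'E'
import numpy as np, cv2
from scipy.spatial.transform import Rotation as R
from plant import camera_params
def ray(n,p):
    c=camera_params(n);K=c["camera_matrix"]
    d=np.linalg.inv(K)@[p[0],p[1],1.]
    return c["eye"],R.from_quat(c["orientation"]).apply([d[0],-d[1],-d[2]])
def onz(n,p,z):
    e,d=ray(n,p); return e+d*(z-e[2])/d[2]
def tri(pt,ps):
    a,d=ray("top",pt);b,f=ray("side",ps)
    t=np.linalg.lstsq(np.c_[d,-f],b-a,rcond=None)[0]
    P,Q=a+t[0]*d,b+t[1]*f
    return (P+Q)/2,np.linalg.norm(P-Q)
def proj(n,P):
    c=camera_params(n);v=R.from_quat(c["orientation"]).inv().apply(np.array(P)-c["eye"])
    u=c["camera_matrix"]@[v[0],-v[1],-v[2]];return u[:2]/u[2]
def crop(im,x0,y0,w,h,k,name):
    cv2.imwrite(name,cv2.resize(im[y0:y0+h,x0:x0+w],None,fx=k,fy=k,interpolation=cv2.INTER_CUBIC))
E
python3 - <<'E'
from h import *
crop(cv2.imread("pics/top0.png"),215,140,145,120,5,"pics/tc.png")
crop(cv2.imread("pics/side0.png"),215,180,165,75,4.8,"pics/sc.png")
print("jaw",R.from_quat([0.58631419,0.39534251,-0.39621445,-0.58562281]).as_matrix().round(3))
E
```

```text
jaw [[ 0.373 -0.    -0.928]
 [ 0.928 -0.002  0.373]
 [-0.002 -1.    -0.   ]]
```

View pics/tc.png

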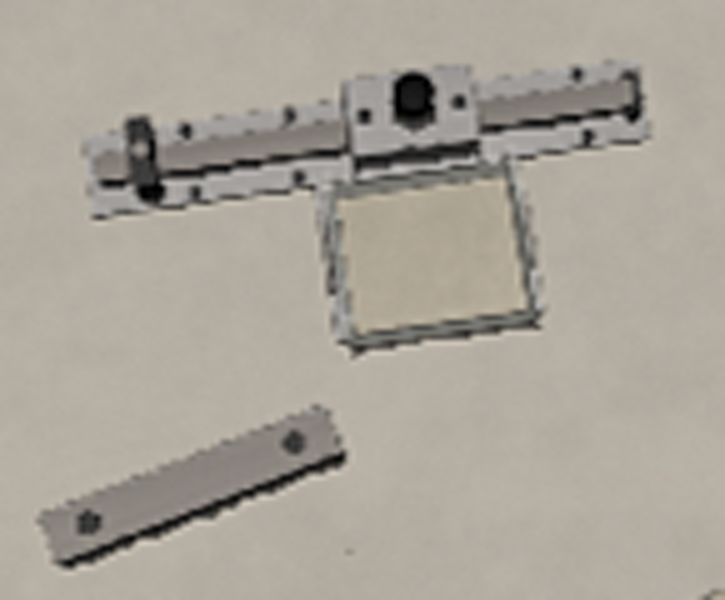

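View pics/sc.png

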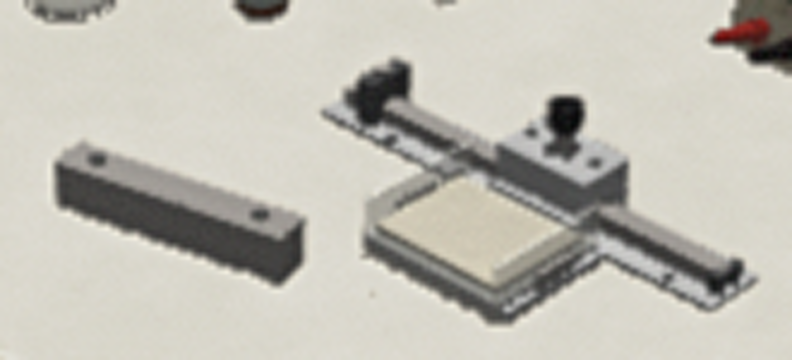

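The crops show the dam holes at top-crop (88,522) and (293,442), and side-crop (97,160) and (260,214). They also show the post cap at (413,95) and (567,108), the rail foot corners, and the tray mouth edge from (352,348) to (538,320) in the top crop.

Run:
```python
from h import *
T=lambda p:((p[0]+.5)/5-.5+215,(p[1]+.5)/5-.5+140)
S=lambda p:((p[0]+.5)/4.8-.5+215,(p[1]+.5)/4.8-.5+180)
for n,a,b in [("holeL",(88,522),(97,160)),("holeR",(293,442),(260,214)),("damFL",(40,517),(82,143)),("damBR",(345,455),(280,236)),("damFR",(322,406),(303,217)),
 ("post",(413,92),(567,105)),("shoeFR",(474,66),(628,158)),("railBR",(650,137),(712,310)),("railFR",(643,63),(757,279)),("screwR",(588,137),(668,276)),("screwL2",(298,178),(457,172)),("screwL",(195,192),(391,140)),
 ("mouthBot R",(538,326),(508,322)),("mouthBot L",(355,354),(366,252))]:
    P,e=tri(T(a),S(b)); print(n,(P*1000).round(1),round(e*1000,1))
z=lambda p,h:(onz("top",T(p),h)*1000)[:2].round(1)
L,Rr=z((88,522),.028),z((293,442),.028)
d=Rr-L;print("dam c",(L+Rr)/2,"yaw of +y axis",np.degrees(np.arctan2(d[0],-d[1])))
BL,BR=z((92,217),.002),z((650,139),.002);FL,FR=z((83,145),.002),z((643,64),.002)
for q in(BL,BR,FL,FR):print(q)
for a,b in((BL,BR),(FL,FR)):
    d=b-a;print("rail len",np.linalg.norm(d),np.degrees(np.arctan2(d[0],-d[1])))
print("rail c",(BL+BR+FL+FR)/4)
for n,p in [("beaker",(145,205)),("dropper",(181,163)),("petri",(364,270))]:
    print(n,(onz("top",p,0)*1000).round())
print("post z66",z((413,92),.06),"mouth top edge",z((345,335),.034),z((535,310),.034),"mouth bottom z8",z((355,354),.008),z((538,326),.008))
```

```text
holeL [428.6 124.7  28.6] 0.6
holeR [465.7  32.2  29.3] 1.2
damFL [431.8 146.3  27.1] 2.7
damBR [460.    8.3  30.9] 2.1
damFR [482.6  19.1  27.9] 1.4
post [620.3 -21.6  64.6] 1.6
shoeFR [640.  -50.2  40.2] 0.5
railBR [ 617.8 -137.3    3.3] 1.3
railFR [ 653.3 -133.9    5.9] 0.4
screwR [ 616.4 -107.     7.5] 1.2
screwL2 [595.4  31.9   6.7] 0.1
screwL [589.2  81.1   4.7] 0.4
mouthBot R [527.6 -84.    2.7] 7.0
mouthBot L [511.3   3.9   3.6] 1.6
dam c [446.85  78.75] yaw of +y axis 21.7479918442556
[577.2 130.7]
[ 616.6 -137.1]
[613.  136.1]
[ 654.3 -134.6]
rail len 270.68284023927333 8.369581751697028
rail len 273.83239399311395 8.674576379875147
rail c [615.275  -1.225]
beaker [523. 340.   0.]
dropper [627. 259.   0.]
petri [ 373. -176.    0.]
post z66 [621.1 -21.3] mouth top edge [513.9   9.1] [525.9 -77.6] mouth bottom z8 [509.8   4.4] [523.6 -81.5]
```

Request:
carry_out --pt "0.025 -0.042 0" --pt "0.025 -0.042 0" --pt "0.025 -0.042 0" --pt "0.025 -0.042 0" --pt "0.025 -0.042 0" --pt "0.025 -0.042 0" --pt "0.025 -0.042 0" --pt "0.025 -0.042 0" --twist '[3.8,3.8,3.8,3.8,3.8,3.8,3.8,3.8]' --grip 0.0 --newtons 20

```text
clock: 1.1
tool_pos: [0.434, 0.2422, 0.2385]
eef_rot: [-0.461, -0.536, 0.536, 0.461]
contact_force: [0.3, -0.3, -0.8]
opening: 0.118
```

Request:
carry_out --pt "0.025 -0.042 0" --pt "0.025 -0.042 0" --pt "0.025 -0.042 0" --pt "0.025 -0.042 0" --pt "0.025 -0.042 0" --pt "0.025 -0.042 -0.01" --pt "0.025 -0.042 -0.02" --pt "0.024 -0.042 -0.04" --twist '[0,0,0,0,0,0,0,0]'

```text
clock: 2.1
tool_pos: [0.6343, -0.0935, 0.1693]
eef_rot: [0.463, 0.536, -0.535, -0.461]
contact_force: [0.5, 0.9, 0.1]
opening: 0.001
```

Request:
carry_out --pt "0 0 -0.045" --pt "0 0 -0.045" --pt "0 0 -0.03" --pt "0 0 -0.015" --pt "0 0 -0.009" --pt "0 0 0" --twist '[0,0,0,0,0,0]'

```text
clock: 2.85
tool_pos: [0.6326, -0.092, 0.0252]
eef_rot: [0.462, 0.536, -0.535, -0.462]
contact_force: [0.0, -0.2, 0.3]
opening: 0.01
```

Request:
carry_out --pt "-0.0015 0.0099 0" --pt "-0.0015 0.0099 0" --pt "-0.0015 0.0099 0" --pt "-0.0015 0.0099 0" --pt "-0.0015 0.0099 0" --pt "-0.0015 0.0099 0" --pt "-0.0015 0.0099 0" --pt "-0.0015 0.0099 0" --twist '[0,0,0,0,0,0,0,0]'

```text
clock: 3.85
tool_pos: [0.6206, -0.0121, 0.025]
eef_rot: [0.462, 0.536, -0.535, -0.462]
contact_force: [2.1, -3.3, 2.6]
opening: 0.007
```

Request:
carry_out --pt "-0.0012 0.0079 0" --pt "-0.0012 0.0079 0" --pt "-0.0006 0.004 0" --pt "-0.0006 0.004 0" --pt "-0.0003 0.002 0" --pt "0 0 0" --twist '[0,0,0,0,0,0]'

```text
clock: 4.6
tool_pos: [0.6159, 0.0133, 0.0247]
eef_rot: [-0.461, -0.535, 0.536, 0.462]
contact_force: [1.0, -0.9, 0.7]
opening: 0.008
```

Request:
carry_out --pt "-0.0003 0.002 0" --pt "-0.0003 0.002 0" --pt "-0.0003 0.002 0" --pt "0 0 0" --twist '[0,0,0,0]'

```text
clock: 5.1
tool_pos: [0.615, 0.0194, 0.0247]
eef_rot: [-0.461, -0.535, 0.536, 0.462]
contact_force: [0.4, -1.4, -0.0]
opening: 0.005
```

Request:
carry_out --pt "-0.0003 0.002 0" --pt "0 0 0" --twist '[0,0]'

```text
clock: 5.35
tool_pos: [0.6147, 0.0212, 0.0247]
eef_rot: [-0.461, -0.535, 0.536, 0.462]
contact_force: [0.4, -2.3, -0.2]
opening: 0.005
```

Request:
carry_out --pt "-0.0003 0.002 0" --pt "0 0 0" --twist '[0,0]'

```text
clock: 5.6
tool_pos: [0.6144, 0.0232, 0.0247]
eef_rot: [-0.461, -0.535, 0.536, 0.462]
contact_force: [-0.8, -1.9, -0.5]
opening: 0.005
```

Request:
carry_out --pt "-0.0002 0.0015 0" --pt "0 0 0" --twist '[0,0]'

```text
clock: 5.85
tool_pos: [0.6143, 0.0246, 0.0247]
eef_rot: [-0.461, -0.535, 0.536, 0.462]
contact_force: [-0.9, -1.7, -1.7]
opening: 0.004
```

Request:
carry_out --pt "-0.0003 0.002 0" --pt "0 0 0" --twist '[0,0]'

```text
clock: 6.1
tool_pos: [0.6142, 0.0253, 0.0248]
eef_rot: [-0.462, -0.535, 0.536, 0.462]
contact_force: [-1.1, -4.9, -1.8]
opening: 0.003
```

Request:
carry_out --pt "-0.0003 0.002 0" --pt "0 0 0" --twist '[0,0]'

```text
clock: 6.35
tool_pos: [0.6141, 0.0253, 0.0248]
eef_rot: [-0.463, -0.534, 0.536, 0.461]
contact_force: [0.4, -7.5, -0.8]
opening: 0.008
```

Run:
```python
from h import *
from plant import snapshot
t=snapshot("top")[:,:,::-1];s=snapshot("side")[:,:,::-1]
cv2.imwrite("pics/t1.png",t);cv2.imwrite("pics/s1.png",s)
k=cv2.resize(t[130:250,195:355],None,fx=3.5,fy=3.5,interpolation=3)
m=cv2.resize(s[175:250,215:375],None,fx=3.5,fy=3.5,interpolation=3)
cv2.imwrite("pics/c1.png",np.vstack([k[:335],m]))
```

```text
(no output)
```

View pics/c1.png

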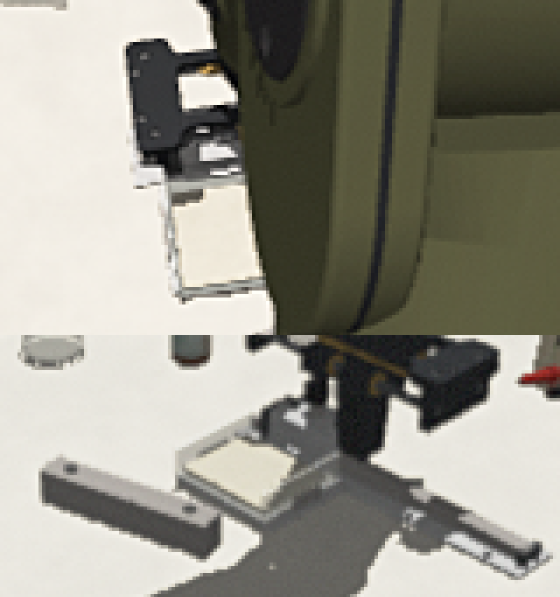

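The carrier has stopped: the TCP stays at y=0.0253 while the force rises. The crop shows the shoe next to the end stop and the tray moved left. I'll press a little harder to confirm, then back off.

Request:
carry_out --pt "-0.0003 0.002 0" --pt "-0.0003 0.002 0" --pt "0 0 0" --twist '[0,0,0]'

```text
clock: 6.82
tool_pos: [0.6141, 0.0254, 0.0249]
eef_rot: [-0.465, -0.532, 0.537, 0.461]
contact_force: [1.7, -13.4, 0.3]
opening: 0.002
```

Request:
carry_out --pt "0.0015 -0.01 0" --pt "0.002 -0.013 0" --pt "0 0 0.03" --pt "0 0 0.05" --pt "0 0 0.05" --pt "0 0 0.03" --pt "0 0 0" --twist '[0,0,0,0,0,0,0]'

```text
clock: 7.7
tool_pos: [0.6191, 0.0107, 0.1879]
eef_rot: [0.463, 0.538, -0.534, -0.46]
contact_force: [-0.5, 0.5, 0.4]
opening: 0.011
```

Request:
carry_out --pt "-0.0275 0.036 0" --pt "-0.0275 0.036 0" --pt "-0.0275 0.036 0" --pt "-0.0275 0.036 0" --pt "-0.0275 0.036 0" --pt "-0.0275 0.036 0" --pt "-0.0275 0.036 0" --pt "-0.0275 0.036 0" --twist '[-9.6,-9.6,-9.6,-9.6,-9.6,-9.6,-9.6,-9.6]' --grip 0.045

```text
clock: 8.7
tool_pos: [0.3955, 0.2986, 0.1839]
eef_rot: [0.695, 0.131, -0.132, -0.695]
contact_force: [0.1, 0.2, 0.0]
opening: 0.509
```

Run:
```python
from h import *
from plant import snapshot
t=snapshot("top")[:,:,::-1];s=snapshot("side")[:,:,::-1]
cv2.imwrite("pics/t2.png",t);cv2.imwrite("pics/s2.png",s)
k=cv2.resize(t[145:260,215:375],None,fx=5,fy=5,interpolation=2)
cv2.imwrite("pics/c2.png",k)
```

```text
(no output)
```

View pics/c2.png

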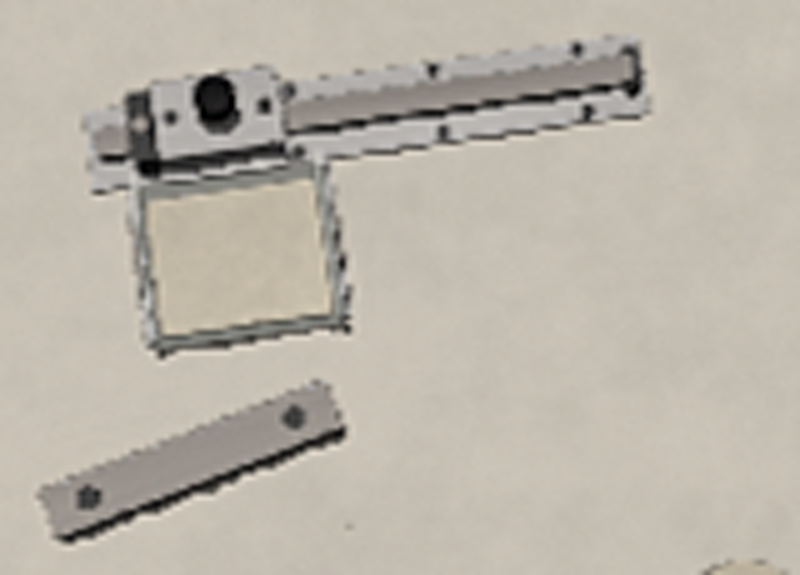

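The carrier is home: the shoe touches the stop in the crop. The tray mouth runs from crop (160,355) to (348,328), and the dam hasn't moved.

Run:
```python
from h import *
T=lambda p:((p[0]+.5)/5-.5+215,(p[1]+.5)/5-.5+145)
z=lambda p,h:(onz("top",T(p),h)*1000)[:2]
P=z((214,95),.063);a,b=z((160,354),.006),z((348,328),.006);print("post",P,"mouth",a,b,(a+b)/2,np.linalg.norm(a-b))
d=b-a;print("yaw",np.degrees(np.arctan2(d[0],-d[1])))
L,Q=z((88,497),.028),z((293,417),.028);d=Q-L;print("dam",(L+Q)/2,np.degrees(np.arctan2(d[0],-d[1])))
P0=z((413,67),.063);d=P-P0;print("travel",np.linalg.norm(d),np.degrees(np.arctan2(-d[0],d[1])))
```

```text
post [606.77854423  68.52966841] mouth [497.85009617  95.92914804] [510.65315454   7.66085492] [504.25162536  51.79500148] 89.1919832399636
yaw 8.253029273568393
dam [446.85532832  78.74234085] 21.79558918476054
travel 90.6874260551743 8.452908643702706
```

Request:
carry_out --pt "0.008 -0.035 0" --pt "0.008 -0.035 0" --pt "0.008 -0.035 0" --pt "0.008 -0.035 0" --pt "0.008 -0.035 -0.02" --pt "0.008 -0.035 -0.04" --pt "0.0025 -0.009 -0.03" --pt "0 0 0" --twist '[0,0,0,0,0,0,0,0]'

```text
clock: 9.8
tool_pos: [0.4461, 0.0768, 0.093]
eef_rot: [0.695, 0.131, -0.134, -0.694]
contact_force: [0.5, -0.1, 0.9]
opening: 0.509
```

Request:
carry_out --pt "0.001 0.002 -0.02" --pt "0 0 -0.03" --pt "0 0 -0.015" --pt "0 0 -0.01" --pt "0 0 -0.006" --pt "0 0 -0.004" --pt "0 0 0" --twist '[0,0,0,0,0,0,0]'

```text
clock: 10.68
tool_pos: [0.454, 0.0819, 0.0145]
eef_rot: [-0.694, -0.13, 0.136, 0.695]
contact_force: [-0.5, 0.3, 0.1]
opening: 0.51
```

Request:
carry_out --pt "0 0 0" --pt "0 0 0" --pt "0 0 0" --pt "0 0 0" --pt "0 0 0" --twist '[0,0,0,0,0]' --grip 0.01 --newtons 10

```text
clock: 11.3
tool_pos: [0.4514, 0.0804, 0.0143]
eef_rot: [0.695, 0.128, -0.138, -0.694]
contact_force: [-4.3, -0.8, 5.8]
opening: 0.267
```

Run:
```python
from h import *
from plant import get_state
s=get_state();print(s["q"].round(3),s["contact_force"].round(1),R.from_quat(s["eef_rot"]).as_matrix().round(3),s["tool_pos"])
```

```text
[-0.27   0.927 -0.011  2.185  0.198  0.045 -0.096] [-4.3 -0.8  5.8] [[ 0.929 -0.014 -0.369]
 [ 0.369 -0.003  0.929]
 [-0.014 -1.     0.002]] [0.45140178 0.08044035 0.01427452]
```

Request:
carry_out --pt "0.003 -0.002 0.003" --pt "0.003 -0.004 0.0015" --pt "0.003 -0.005 0.0015" --pt "0.003 -0.006 0" --pt "0.003 -0.006 0" --pt "0.002 -0.006 0" --pt "0.0015 -0.004 0" --pt "0 0 0" --twist '[0,-2,-2,-3,-3,-2,-1.3,0]'

```text
clock: 12.3
tool_pos: [0.4722, 0.0479, 0.02]
eef_rot: [-0.705, -0.048, 0.055, 0.706]
contact_force: [1.3, 0.1, -1.1]
opening: 0.273
```

Request:
carry_out --pt "-0.004 -0.001 0" --pt "-0.003 0 0" --pt "0 0 -0.002" --pt "0 0 -0.002" --pt "0 0 -0.001" --pt "0 0 -0.0005" --pt "0 0 0" --twist '[0,0,0,0,0,0,0]'

```text
clock: 13.18
tool_pos: [0.4651, 0.0474, 0.0144]
eef_rot: [-0.705, -0.048, 0.055, 0.706]
contact_force: [0.2, 0.4, -2.2]
opening: 0.271
```

Run:
```python
from h import *
from plant import snapshot,get_state
t=snapshot("top")[:,:,::-1];s=snapshot("side")[:,:,::-1]
m=cv2.resize(s[175:265,210:340],None,fx=6,fy=6,interpolation=2)
cv2.imwrite("pics/c3.png",m)
st=get_state();print(st["q"].round(3),R.from_quat(st["eef_rot"]).as_matrix().round(3))
```

```text
[-0.191  0.927 -0.013  2.163  0.124  0.062 -0.176] [[ 0.989 -0.01  -0.146]
 [ 0.146  0.001  0.989]
 [-0.009 -1.     0.002]]
```

View pics/c3.png

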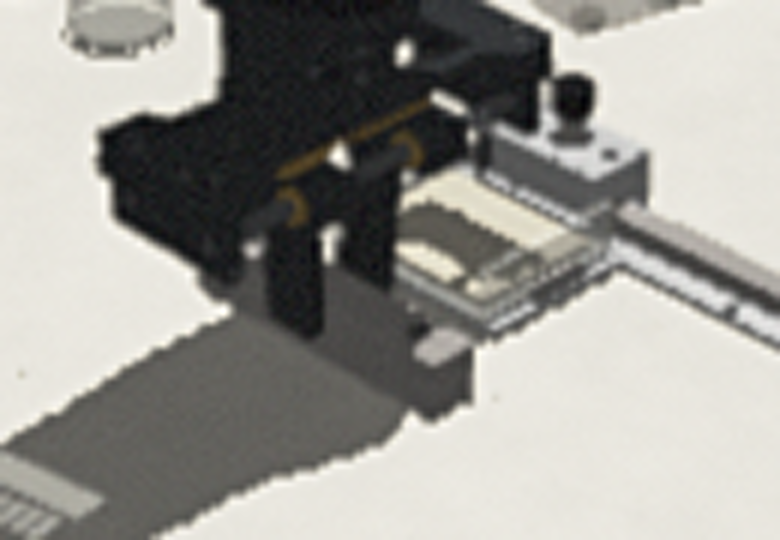

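The dam is held square to the mouth and in front of it. Fz of −2.2 N suggests it still hangs a little, so I'll lower it until the force lifts.

Request:
carry_out --pt "0 0 -0.0007" --pt "0 0 0" --pt "0 0 0" --twist '[0,0,0]'

```text
clock: 13.65
tool_pos: [0.4652, 0.0474, 0.0142]
eef_rot: [-0.705, -0.048, 0.055, 0.706]
contact_force: [-0.7, 0.3, 6.3]
opening: 0.272
```

Request:
carry_out --pt "0 0 -0.0007" --pt "0 0 0" --pt "0 0 0" --twist '[0,0,0]'

```text
clock: 14.02
tool_pos: [0.4651, 0.0473, 0.0141]
eef_rot: [-0.705, -0.048, 0.055, 0.706]
contact_force: [-2.3, 0.4, 13.5]
opening: 0.271
```

Request:
carry_out --pt "0 0 0.001" --pt "0 0 0" --pt "0 0 0" --twist '[0,0,0]' --grip 0.036

```text
clock: 14.4
tool_pos: [0.4651, 0.0474, 0.0139]
eef_rot: [-0.705, -0.048, 0.055, 0.706]
contact_force: [-0.3, 0.4, 0.6]
opening: 0.411
```

Request:
carry_out --pt "0 0 0.015" --pt "0 0 0.03" --pt "0 0 0.02" --pt "0.003 -0.02 0" --pt "0.003 -0.02 0" --pt "0.0027 -0.0183 0" --pt "0 0 0" --twist '[0,0,0,0,0,0,0]'

```text
clock: 15.28
tool_pos: [0.4739, -0.0125, 0.0799]
eef_rot: [-0.705, -0.047, 0.054, 0.705]
contact_force: [-0.1, 0.1, -0.1]
opening: 0.41
```

Request:
carry_out --pt "0 0.001 -0.02" --pt "0 0 -0.02" --pt "0 0 -0.015" --pt "0 0 -0.008" --pt "0 0 -0.004" --pt "0 0 0" --twist '[0,0,0,0,0,0]'

```text
clock: 16.02
tool_pos: [0.4739, -0.0099, 0.0122]
eef_rot: [-0.705, -0.048, 0.055, 0.706]
contact_force: [-0.8, 0.1, 0.6]
opening: 0.407
```

Run:
```python
from h import *
from plant import snapshot,get_state
t=snapshot("top")[:,:,::-1];s=snapshot("side")[:,:,::-1]
a=cv2.resize(s[185:265,215:345],None,fx=5,fy=5,interpolation=2)
b=cv2.resize(t[165:205,215:345],None,fx=5,fy=5,interpolation=2)
cv2.imwrite("pics/c4.png",np.vstack([a,b]))
st=get_state();print(st["q"].round(3),R.from_quat(st["eef_rot"]).as_matrix().round(3))
```

```text
[-0.064  0.932 -0.019  2.144  0.179  0.077 -0.108] [[ 0.989 -0.009 -0.145]
 [ 0.145  0.001  0.989]
 [-0.009 -1.     0.002]]
```

View pics/c4.png

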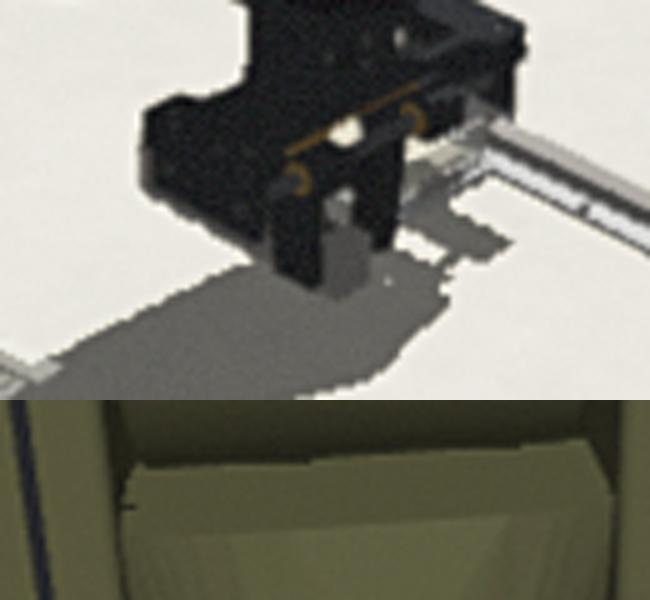

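Request:
carry_out --pt "0.0004 -0.003 0" --pt "0 0 0" --twist '[0,0]'

```text
clock: 16.38
tool_pos: [0.4744, -0.0134, 0.0124]
eef_rot: [-0.705, -0.048, 0.055, 0.706]
contact_force: [-0.3, -0.6, -0.5]
opening: 0.406
```

Request:
carry_out --pt "0 0 0" --pt "0 0 0" --pt "0 0 0" --pt "0 0 0" --twist '[0,0,0,0]' --grip 0.01 --newtons 20

```text
clock: 16.88
tool_pos: [0.4742, -0.013, 0.0122]
eef_rot: [-0.705, -0.048, 0.055, 0.706]
contact_force: [-0.5, 0.2, 2.5]
opening: 0.273
```

Request:
carry_out --pt "0.002 0.0003 0" --pt "0.003 0.0004 0" --pt "0.004 0.0006 0" --pt "0.004 0.0006 0" --pt "0.004 0.0006 0" --pt "0.003 0.0004 0" --pt "0.002 0.0003 0" --pt "0 0 0" --twist '[0,0,0,0,0,0,0,0]'

```text
clock: 17.88
tool_pos: [0.4928, -0.0102, 0.0122]
eef_rot: [-0.705, -0.046, 0.058, 0.705]
contact_force: [-5.5, -0.3, 7.7]
opening: 0.269
```

Request:
carry_out --pt "0.001 0.0001 0" --pt "0.001 0.0001 0" --pt "0 0 0" --twist '[0,0,0]'

```text
clock: 18.25
tool_pos: [0.4928, -0.0102, 0.0122]
eef_rot: [-0.705, -0.045, 0.059, 0.705]
contact_force: [-7.6, -0.5, 10.5]
opening: 0.267
```

The dam stopped about 8 mm before the expected contact, so I'll look.

Run:
```python
from h import *
from plant import snapshot,get_state
t=snapshot("top")[:,:,::-1];s=snapshot("side")[:,:,::-1]
cv2.imwrite("pics/t5.png",t)
a=cv2.resize(s[185:265,215:345],None,fx=6,fy=6,interpolation=2)
cv2.imwrite("pics/c5.png",a)
```

```text
(no output)
```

View pics/c5.png

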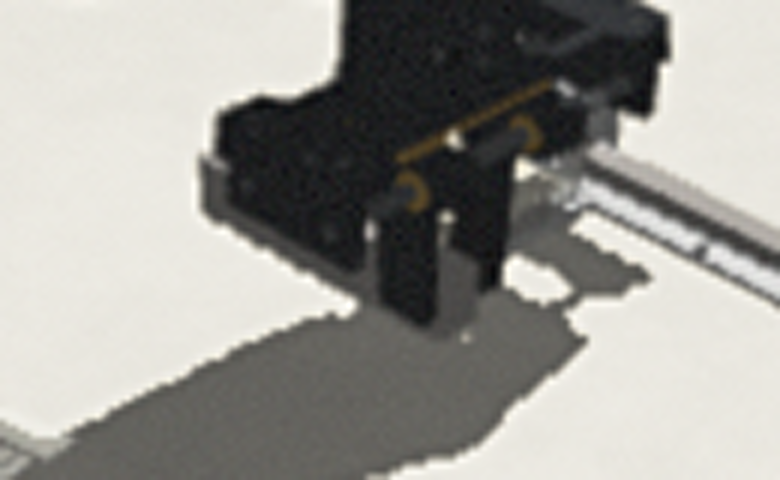

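The far end is hidden behind the gripper, so I'll release, retreat to the left and measure with a clear view.

Request:
carry_out --pt "-0.002 -0.0003 0" --pt "0 0 0" --pt "0 0 0" --pt "0 0 0" --pt "0 0 0.02" --pt "0 0 0.03" --pt "0 0 0.04" --twist '[0,0,0,0,0,0,0]' --grip 0.036

```text
clock: 19.23
tool_pos: [0.4958, -0.0098, 0.1025]
eef_rot: [-0.705, -0.048, 0.056, 0.706]
contact_force: [-0.1, 0.0, -0.3]
opening: 0.412
```

Request:
carry_out --pt "-0.0115 0.039 0.02" --pt "-0.0115 0.039 0.02" --pt "-0.0115 0.039 0.02" --pt "-0.0115 0.039 0.02" --pt "-0.0115 0.039 0" --pt "-0.0115 0.039 0" --pt "-0.0115 0.039 0" --pt "-0.0115 0.039 0" --twist '[0,0,0,0,0,0,0,0]'

```text
clock: 20.23
tool_pos: [0.4037, 0.3034, 0.1821]
eef_rot: [-0.705, -0.048, 0.055, 0.706]
contact_force: [0.3, 0.3, 0.7]
opening: 0.41
```

Run:
```python
from h import *
from plant import snapshot,get_state
t=snapshot("top")[:,:,::-1];s=snapshot("side")[:,:,::-1]
cv2.imwrite("pics/t6.png",t);cv2.imwrite("pics/s6.png",s)
a=cv2.resize(t[150:240,215:315],None,fx=6,fy=6,interpolation=2)
cv2.imwrite("pics/c6.png",a)
print(get_state()["clock"],get_state()["tool_pos"])
```

```text
20.325 [0.40219527 0.30793388 0.18213621]
```

View pics/c6.png

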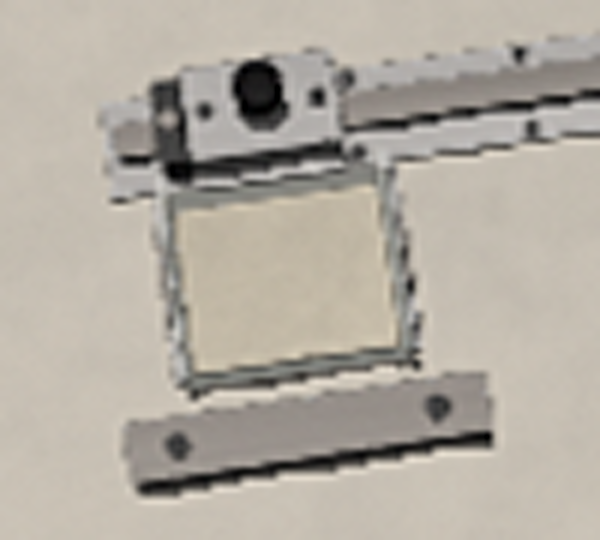

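Run:
```python
from h import *
T=lambda p:((p[0]+.5)/6-.5+215,(p[1]+.5)/6-.5+150)
z=lambda p,h:(onz("top",T(p),h)*1000)[:2]
u=np.array([-.147,.989]);v=np.array([.989,.147])
L,Q=z((178,445),.028),z((438,405),.028);d=Q-L;c=(L+Q)/2
a,b=z((192,394),.006),z((415,363),.006);m=(a+b)/2
wl,wr=z((185,383),.034),z((410,353),.034)
print("dam",c,np.degrees(np.arctan2(d[0],-d[1])),"len",np.linalg.norm(d))
print("mouth",a,b,"top-of-wall",wl,wr,m)
for n,p in (("dam",c),("TCPgrip",np.array([492.8,-10.2])),("a",a),("b",b),("wl",wl),("wr",wr),("damFL",z((125,425),.028)),("damFR",z((487,372),.028)),("post",z((258,88),.063))): print(n,"u,v",((p-m)@u).round(1),((p-m)@v).round(1))
```

```text
dam [482.72084631  49.29309925] 9.127701323017002 len 100.1246503242435
mouth [498.20728814  95.97616784] [510.92744314   8.71990555] top-of-wall [497.69059464  95.98162464] [509.64563486  10.60583851] [504.56736564  52.3480367 ]
dam u,v 0.2 -22.1
TCPgrip u,v -60.1 -20.8
a u,v 44.1 0.1
b u,v -44.1 -0.1
wl u,v 44.2 -0.4
wr u,v -42.0 -1.1
damFL u,v 69.3 -12.1
damFR u,v -70.2 -11.5
post u,v 0.8 101.9
```

The dam is parallel to the mouth with about a 10 mm gap and centred within 1 mm, so the front finger probably met something. I'll finish by pushing from behind with both opened fingers.

Request:
carry_out --pt "0.007 -0.033 0" --pt "0.007 -0.033 0" --pt "0.007 -0.033 0" --pt "0.007 -0.033 0" --pt "0.007 -0.033 0" --pt "0.007 -0.033 0" --pt "0.007 -0.033 0" --pt "0.006 -0.031 0" --twist '[10,10,10,10,10,10,10,10]' --grip 0.088

```text
clock: 21.32
tool_pos: [0.4593, 0.038, 0.182]
eef_rot: [0.508, 0.491, -0.497, -0.504]
contact_force: [0.2, 0.9, -0.2]
opening: 1.001
```

Request:
carry_out --pt "0 0 -0.02" --pt "0 0 -0.04" --pt "0 0 -0.03" --pt "0 0 0" --twist '[10,0,0,0]'

```text
clock: 21.82
tool_pos: [0.4579, 0.0393, 0.0908]
eef_rot: [-0.464, -0.531, 0.539, 0.461]
contact_force: [-0.4, 0.4, 0.2]
opening: 0.998
```

```bash
cat > st.py <<'E'
from h import *
from plant import get_state
s=get_state();M=R.from_quat(s["eef_rot"]).as_matrix();p=s["tool_pos"]*1000
u=np.array([-.147,.989]);v=np.array([.989,.147]);m=np.array([504.5,52.3])
print("p",p.round(1),"u,v",((p[:2]-m)@u).round(1),((p[:2]-m)@v).round(1),"jaw",np.degrees(np.arctan2(M[1,0],M[0,0])).round(2),"down",M[:,1].round(3),"q",s["q"].round(3),s["opening"])
E
python3 st.py
```

```text
p [457.9  39.3  90.8] u,v -6.0 -48.0 jaw 98.37 down [-0.004 -0.012 -1.   ] q [-0.004  0.771 -0.306  2.165  0.768  0.322  0.748] 0.998302567114286
```

Request:
carry_out --pt "0 0.006 -0.02" --pt "0 0 -0.025" --pt "0 0 -0.015" --pt "0 0 0" --twist '[0,0,0,0]'

```text
clock: 22.32
tool_pos: [0.4595, 0.046, 0.0324]
eef_rot: [-0.464, -0.532, 0.538, 0.46]
contact_force: [0.0, -0.6, 0.7]
opening: 0.999
```

```bash
python3 st.py
```

```text
p [459.5  46.   32.4] u,v 0.4 -45.5 jaw 98.38 down [-0.   -0.01 -1.  ] q [-0.142  0.886 -0.106  2.185  0.878  0.12   0.633] 0.9993440825875088
```

Request:
carry_out --pt "-0.002 -0.0003 -0.004" --pt "0 0 -0.005" --pt "0 0 -0.004" --pt "0 0 -0.003" --pt "0 0 -0.002" --pt "0 0 0" --twist '[0,0,0,0,0,0]'

```text
clock: 23.08
tool_pos: [0.4571, 0.0459, 0.0139]
eef_rot: [-0.464, -0.532, 0.538, 0.46]
contact_force: [-0.0, -0.7, 0.4]
opening: 0.997
```

```bash
python3 st.py
```

```text
p [457.1  45.9  13.9] u,v 0.6 -47.8 jaw 98.39 down [-0.001 -0.01  -1.   ] q [-0.183  0.926 -0.038  2.194  1.014  0.047  0.497] 0.9971693812520769
```

Request:
carry_out --pt "0.002 0.0003 0" --pt "0.001 0.0002 -0.001" --pt "0.002 0.0003 -0.001" --pt "0.002 0.0003 -0.001" --pt "0.002 0.0003 0" --pt "0.002 0.0003 0" --pt "0 0 0" --twist '[0,0,0,0,0,0,0]'

```text
clock: 23.95
tool_pos: [0.4691, 0.0477, 0.011]
eef_rot: [-0.465, -0.533, 0.537, 0.46]
contact_force: [-1.1, -0.8, -0.2]
opening: 1.001
```

Request:
carry_out --pt "0.001 0.0002 0" --pt "0.001 0.0001 0" --pt "0 0 0" --twist '[0,0,0]'

```text
clock: 24.32
tool_pos: [0.4702, 0.0478, 0.0111]
eef_rot: [-0.464, -0.532, 0.538, 0.46]
contact_force: [-1.5, -0.7, 0.3]
opening: 1.001
```

```bash
python3 st.py
```

```text
p [470.2  47.8  11.1] u,v 0.6 -34.6 jaw 98.37 down [-0.001 -0.01  -1.   ] q [-0.139  0.933 -0.107  2.153  1.002  0.113  0.514] 1.0006940438785559
```

Request:
carry_out --pt "0.001 0.0002 0" --pt "0.0005 0.0001 0" --pt "0 0 0" --twist '[0,0,0]'

```text
clock: 24.7
tool_pos: [0.4718, 0.0482, 0.0111]
eef_rot: [-0.464, -0.532, 0.538, 0.46]
contact_force: [-2.0, -0.7, 0.9]
opening: 0.991
```

Request:
carry_out --pt "0.001 0.0002 0" --pt "0.0005 0.0001 0" --pt "0 0 0" --twist '[0,0,0]'

```text
clock: 25.08
tool_pos: [0.4731, 0.0484, 0.0111]
eef_rot: [-0.464, -0.532, 0.538, 0.46]
contact_force: [-2.5, -0.7, 0.9]
opening: 0.999
```

Request:
carry_out --pt "0.001 0.0002 0" --pt "0.0005 0.0001 0" --pt "0 0 0" --twist '[0,0,0]'

```text
clock: 25.45
tool_pos: [0.4732, 0.0484, 0.0111]
eef_rot: [-0.464, -0.532, 0.539, 0.46]
contact_force: [-5.6, -1.3, 3.3]
opening: 0.999
```

Request:
carry_out --pt "0.001 0.0002 0" --pt "0.001 0.0001 0" --pt "0 0 0" --pt "0 0 0" --twist '[0,0,0,0]'

```text
clock: 25.95
tool_pos: [0.4732, 0.0484, 0.0111]
eef_rot: [-0.463, -0.531, 0.54, 0.461]
contact_force: [-8.4, -1.2, 6.2]
opening: 0.998
```

```bash
python3 st.py
```

```text
p [473.2  48.4  11.1] u,v 0.7 -31.5 jaw 98.42 down [-0.006 -0.012 -1.   ] q [-0.117  0.934 -0.144  2.137  0.99   0.151  0.529] 0.9982953726853883
```

The dam is stalled against the tray at about 8 N. Backing off and checking.

Request:
carry_out --pt "-0.005 -0.0007 0" --pt "-0.006 -0.0009 0.001" --pt "0 0 0.005" --pt "0 0 0.03" --pt "0 0 0.05" --pt "0 0 0.05" --pt "0 0 0.03" --twist '[0,0,0,0,0,0,0]'

```text
clock: 26.82
tool_pos: [0.4668, 0.0475, 0.1799]
eef_rot: [-0.465, -0.533, 0.537, 0.46]
contact_force: [0.5, 0.7, -0.5]
opening: 0.998
```

Request:
carry_out --pt "-0.008 0.034 0" --pt "-0.008 0.034 0" --pt "-0.008 0.034 0" --pt "-0.008 0.034 0" --pt "-0.008 0.034 0" --pt "-0.008 0.034 0" --pt "-0.008 0.034 0" --pt "-0.006 0.03 0" --twist '[0,0,0,0,0,0,0,0]'

```text
clock: 27.82
tool_pos: [0.4036, 0.3169, 0.1777]
eef_rot: [-0.464, -0.533, 0.538, 0.46]
contact_force: [0.7, -0.4, 0.7]
opening: 1.0
```

Run:
```python
from h import *
from plant import snapshot,get_state
t=snapshot("top")[:,:,::-1];s=snapshot("side")[:,:,::-1]
cv2.imwrite("pics/t7.png",t);cv2.imwrite("pics/s7.png",s)
a=cv2.resize(t[150:240,215:345],None,fx=4,fy=4,interpolation=2)
b=cv2.resize(s[190:250,215:345],None,fx=4,fy=4,interpolation=2)
cv2.imwrite("pics/c7.png",np.vstack([a,b]))
t0=cv2.imread("pics/top0.png").astype(int)
d=(abs(t0-t).max(2)>40).astype(np.uint8); n,_,S,_=cv2.connectedComponentsWithStats(d)
print([tuple(map(int,q)) for q in S[1:] if q[4]>8]); print(get_state()["tool_pos"],get_state()["clock"])
```

```text
[(0, 151, 309, 269, 26968), (283, 153, 27, 13, 162), (241, 159, 38, 38, 436), (286, 161, 4, 4, 10), (280, 165, 45, 50, 592), (280, 190, 5, 9, 19), (283, 196, 3, 6, 12), (243, 198, 3, 8, 11), (245, 207, 37, 7, 65), (36, 212, 35, 22, 529), (241, 217, 5, 5, 20), (222, 216, 74, 38, 1032), (272, 302, 3, 6, 9), (15, 323, 12, 13, 89), (117, 338, 2, 8, 9), (244, 343, 11, 25, 140), (112, 352, 7, 49, 102), (253, 373, 48, 24, 956), (112, 402, 2, 15, 23)]
[0.40282877 0.32000668 0.17809812] 27.925
```

View pics/c7.png

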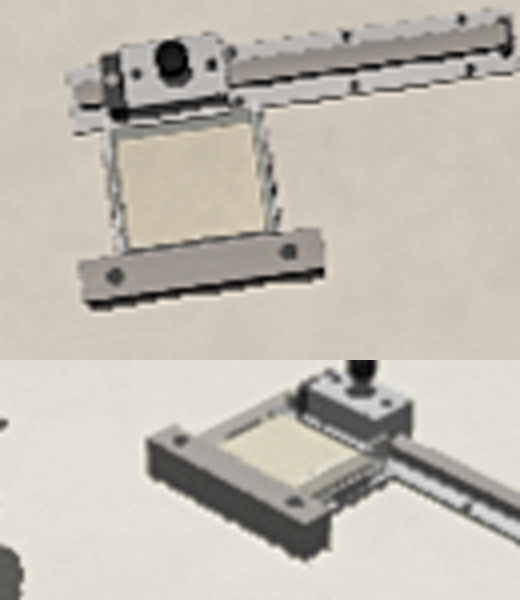

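Run:
```python
from h import *
T=lambda p:((p[0]+.5)/4-.5+215,(p[1]+.5)/4-.5+150)
S=lambda p:((p[0]+.5)/4-.5+215,(p[1]-360+.5)/4-.5+190)
u=np.array([-.147,.989]);v=np.array([.989,.147]);m=np.array([504.5,52.3])
z=lambda p,h:(onz("top",T(p),h)*1000)[:2]
L,Q=z((115,276),.028),z((289,252),.028);d=Q-L;c=(L+Q)/2
print("dam u,v",(c-m)@u,(c-m)@v,"yaw",np.degrees(np.arctan2(d[0],-d[1])))
for a,b in(((115,276),(180,441)),((289,252),(295,502))):
    P,e=tri(T(a),S(b));print((P*1000).round(1),round(e*1000,1))
P=z((172,59),.063);print("post",P)
a=cv2.imread("pics/top0.png").astype(int);b=cv2.imread("pics/t7.png").astype(int)
for n,(x,y,w,h) in dict(petri=(348,255,35,30),tube=(398,205,55,38),comb=(245,288,48,28),dropper=(168,146,24,26)).items():
    D=abs(a-b)[y:y+h,x:x+w].max(2);print(n,(D>40).sum())
s0=cv2.imread("pics/side0.png").astype(int);s7=cv2.imread("pics/s7.png").astype(int)
D=abs(s0-s7).max(2)
for n,(x,y,w,h) in dict(petri=(272,276,36,26),beaker=(218,155,24,32),dropper=(260,148,18,38),marker=(165,186,14,34),comb=(190,244,40,24)).items(): print(n,(D[y:y+h,x:x+w]>40).sum())
```

```text
dam u,v 0.53906084454045 -10.726341907026761 yaw 8.228901107837933
[486.9 100.7  28.3] 0.8
[501.3   1.2  29.2] 1.2
post [604.96330736  67.99154518]
petri 0
tube 0
comb 560
dropper 0
petri 0
beaker 0
dropper 0
marker 321
comb 389
```

```bash
python3 -c "
from plant import job
print(job.finish_job())"
```

```text
the job is handed in; nothing more can be done
None
```

The carrier is home against the end stop, and the dam bar stands upright across the tray's mouth. I handed the job in at about 28 s with the gripper clear of everything.

- **Carrier:** I pushed the shoe's end with closed fingers. It stalled at the stop, and pressing on to about 13 N moved it no further. Measured travel was about 91 mm, and the pictures show the shoe against the stop.
- **Dam bar:** I gripped it and moved it square in front of the mouth. I then dragged it by one end until it jammed about 10 mm short, probably from a finger catching or friction. I let go and finished by pushing from behind with both open fingers until it stalled at about 8 N. It was meant to slide all the way, but during the first move it was probably lifted about 6 mm for around a second, then set back down.
- **Last checks:** The bar is centred on the mouth within 1 mm and parallel within 0.3°. Its holes measure 28–29 mm high, so it is upright. Its centre measured 10.7 mm from the mouth against the nominal 12 mm, which is within the camera calibration error. No gap is visible.
- **Bystanders:** The petri dish, tube, beaker and dropper showed no change where I compared their pictures. Near the marker and the comb the pictures did differ. I put that down to the parked arm and its shadow, since the gripper never went low there, but I did not confirm it.

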